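Roll a sample mailer into the label applicator's V bed

TASK

With the fingertips only, roll the sample mailer that lies on the bench up the lead-in slope of the label applicator until it drops into the V bed, then slide it gently lengthwise along the V until its capped end rests against the end stop, ready for its label. Roll it on its side, do not slide it there, pick it up or stand it on end; do not shift the clamped end stop, and leave the other things on the bench where they are.

Things in the scene. Friction and masses are not known exactly. Their poses are not given: they have to be found in the camera images.
- mailer: Smooth white plastic postal cylinder, straight-sided, flush ribbed screw cap: 40 mm diameter, 126 mm long, about 0.12 kg, lying on the bench before the slope. Origin: its centre, 20 mm above the bench. Its x axis runs along its length to the capped end (63 mm off; plain end 63 mm along -x); y and z turn with it with rolling (z up at the start). Pushed from behind it rolls; it stops with the push.
- applicator: Hand label applicator, fixed. x runs along its V bed, roughly away from the robot, to the end stop; y points from lead-in slope to label reel. Origin at bench height below the V's bottom line. Metal bed from x = -125 to +100 mm. Behind the V (y above 32 mm): rail 21.5 mm high to y = 52, then peel bar, cheeks and reel, up to 78 mm high, to y = 202 mm.
- v_bottom (a point): On the bottom line of the V, 3 mm above the bench, at the applicator's x = 0, y = 0. Each flank of the V slopes at 30 degrees (120 degrees included). The mailer seated in the V has its axis right above this line, 26 mm above the bench, parallel to the applicator's x.
- slope_crest (a point): On the crest between lead-in slope and V: 12 mm above the bench, at the applicator's x = 0, y = -16 mm. The slope rises to it at 12 degrees from the bench at y = -73 mm. Once its centre is past the crest the mailer rolls down into the V by itself. The V's other flank rises to 21.5 mm high at y = +32 mm.
- stop_face (a point): Centre of the end stop's face, 26 mm above the bench: a steel plate across the far end of the V, 24 mm wide, from 10 to 46 mm high, square to the applicator's x and facing -x, clamped by a black thumbscrew. Its setting varies (75 to 95 mm along x from the applicator's origin). A push under 30 N does not shift it.
- spare_mailer: Bystander: an equal white mailer standing upright, 40 mm in diameter, 126 mm tall; origin at the centre of its underside.
- pot_a: Bystander: a small specimen pot with a white screw lid, 43 mm in diameter, 58 mm tall; origin at the centre of its underside.
- pot_b: Bystander: a second specimen pot like pot_a.
- dropper: Bystander: an amber dropper bottle with a black teat, 33 mm in diameter, 82 mm tall; origin at the centre of its underside.
- forceps: Bystander: steel thumb forceps lying flat, 125 mm long (along its x), 10 mm wide and 9 mm high; origin at the middle of its underside.
Things that resemble listed ones, but are neither listed nor needed, are in the scene too. What is shaped like the mailer but blue or red is not meant.

How it is judged (in metres and radians):
On the way:
1. the mailer has rolled half a turn or more on its side while still on the bench in front of the slope (angle between mailer's own z axis and vertical above 2 rad and y of mailer in the frame of applicator below -0.06 m and height (world z) of mailer below 0.026 m), for 0.04 s.
At the end, for the whole second after the job is handed in: The mailer lies at rest in the V: its axis within 4 mm of the middle of the V sideways, within 3 mm of its seated height and within 0.05 rad of the V's direction, its capped end within 4 mm of the end stop; the stop is within 4 mm of where it was set (y of mailer in the frame of applicator between -0.004 and 0.004 m and height (world z) of mailer between 0.023 and 0.029 m and angle between the x axis of mailer and the x axis of applicator, either way round below 0.05 rad and x of mailer in the frame of stop_face between -0.067 and -0.06 m and linear speed of mailer below 0.01 m/s and angular speed of mailer below 0.1 rad/s and distance of stop_face from where it was at the start of the episode below 0.004 m); the robot touches nothing.
It fails at once if the mailer is lifted off the bench, carried above the slope or lifted out of the V ((height (world z) of mailer above 0.028 m and y of mailer in the frame of applicator below -0.08 m) or (height (world z) of mailer above 0.036 m and y of mailer in the frame of applicator below -0.03 m) or height (world z) of mailer above 0.046 m).
It fails at once if something other than the fingers pushes the mailer (contact force between the arm and mailer above 2 N).
It fails at once if the mailer is stood up or tipped on its end (angle between mailer's own x axis and vertical below 1.27 rad or angle between mailer's own x axis and vertical above 1.87 rad).
It fails at once if the clamped end stop is pushed out of its setting (4 mm) (distance of stop_face from where it was at the start of the episode above 0.004 m).
It fails at once if another thing on the bench is moved by 2 cm or tipped over (distance of any of spare_mailer, pot_a, pot_b, dropper, forceps from where it was at the start of the episode above 0.02 m or angle between any of spare_mailer, pot_a, pot_b, dropper, forceps's own z axis and vertical above 0.5 rad).
It also fails if it takes over 56 s, if anything falls off the work surface, if the arm or the gripper's body presses on something with over 40 N, if the wrist force passes 120 N, or if a joint passes its speed limit or range.

ROBOT

A 7-joint arm with a two-finger parallel gripper is mounted at the origin on the work surface. World frame = base frame: x ahead of the robot, y to its left, z up, the work surface at z = 0. Lengths are in m, angles in degrees, forces in N, time in s.
With the tool pointing down it reaches from about 0.425 to 0.875 m from the base axis. Payload 4.7 kg.
Tool frame: the origin (TCP) lies at the very end of the fingers, on their centre line; the grasp point (between the pads) lies behind it (env.pinch_z is the z of the grasp point in the tool frame, in m); z points along the fingers, y is the direction in which the jaws open and shut (so a half turn about z gives the same grasp; the last joint's range is limited). The gripper opens to 87 mm and grips with 3 to 60 N. Pads are 19 mm wide; open, the fingers measure 117 mm over their backs; the gripper's body (75 mm by 190 mm) begins 51 mm behind the grasp point.
Start: joints at [66.583, 18.392, -4.016, 83.108, 1.295, 78.541, -3.26], TCP at [0.267, -0.593, 0.223] pointing down, gripper open.
Joint ranges: [-163.93, 163.93], [-17.29, 119.83], [-79.2, 71.16], [3.27, 140.29], [-89.18, 269.18], [5.43, 117.66], [-154.24, 154.24]. Speed limits (degrees/s): [147.25, 147.25, 180, 180, 180, 180, 180].

INTERFACE

Orientations are given as [roll, pitch, yaw] about the fixed x, y, z axes, in that order (R = Rz(yaw) Ry(pitch) Rx(roll)).
In Python, from cell import readout, read_camera, env gives the robot as it stands. The module is installed in compiled form; this text tells all that it offers.
- The arm moves only by the tool servo_tool, never from a script. Its argument "plan" is a list that holds one entry, the list of rows, each a list of 5 numbers: the finger opening in m, from 0 to 0.087, then the shift along the tool's x, y, z in m, then the turn about the tool's z in rad. In form: [[[jaw, x, y, z, yaw], ...]]. A call has 1 to 12 rows; each row is the pose to reach, as a shift and turn from the pose measured when the call began, along the tool's axes at that moment; what a row does not reach only later rows make up. A row lasts 1/12 s, in which the tool goes at most 41.7 mm and 7.16 degrees, less where a joint would pass 70% of its speed; a pose out of reach is approached as far as the arm can. A call with a gripper value outside its range is refused whole. The fingers move at their own pace and stop on an object; "force" is the grip in N (left out, the last holds). Time passes only in rows, so rows that repeat a pose let the fingers close. It gives the time, the measured TCP pose, the force and the opening at its end, in the units of the state.
- readout.get_obs(): the state, without advancing time (a new reading comes with each control period).
- read_camera(name): name is "scene" or "top" or "wrist"; returns a dict with "image" (384x512x3 uint8, red, green, blue), "range_z" (384x512 float32, m along the optical axis (not along the pixel's ray), 0 where there is no reading), "mtx" (3x3 intrinsics, pixels), "D" ([k1, k2, p1, p2, k3] as OpenCV has them; the pictures are not rectified), "camera_from_world" (4x4, takes a point from world to camera coordinates). Camera axes: x right, y up, looking along -z (the intrinsics and any distortion apply to the point x, -y, -z); pixel columns grow to the right and rows downward; lengths in m; the calibration is good to about 2 mm. A picture is of the moment at which its call begins.
- env.sign_off(): hands the job in, once; it reports no verdict.
The state is a dict: "time_s": time; "qpos": joint angles; "joint_velocities": joint speeds; "effort": joint torques, N m; "tool_pos": TCP position; "tool_rot": TCP orientation; "force": force on the tool from outside, world axes, zero at the start; "wrist_torque": the same for the moment, N m; "grip_width": finger opening in m.
Only numpy, scipy, OpenCV 4.12 (cv2) and the standard library are available. Lean on these libraries where they do the work, as an engineer would, in place of code of your own. Each camera call takes 0.05 s, during which the arm holds its last target. There are 200 camera calls.

## Working session

There is one attempt and no reset: what is moved stays moved. The work goes in short steps, Python scripts to look and compute and a tool call to move; the robot and the scene stay as the last step left them, time stands still between calls to the robot, and variables do not carry over. Pictures are saved under pics/ and viewed, about 8 in all and at most 12, crops included, and the job is handed in when it is done.

Besides the shell and the picture viewer there is one more tool, called after "Request:" in YAML: its name, and indented under it one key for each argument. servo_tool: Moves the arm, as the interface text tells. Its arguments: {"type":"object","properties":{"plan":{"type":"array"},"force":{"type":"number"}},"required":["plan"]}

```bash
mkdir -p pics; cat > h.py <<'E'
import numpy as np, cv2
from cell import readout, read_camera, env
def shot(n):
    c=read_camera(n); np.savez(f'{n}.npz',**c); return c
def load(n): return dict(np.load(f'{n}.npz'))
def px2w(c,uv,rng=None,z=None):
    """pixel -> world by range (rng, or from the image) or by plane height z"""
    uv=np.array(uv,float).reshape(-1,2)
    n=cv2.undistortPoints(uv.reshape(-1,1,2),c['mtx'],c['D']).reshape(-1,2)
    d=np.c_[n[:,0],-n[:,1],-np.ones(len(n))]
    T=np.linalg.inv(c['camera_from_world']); R,t=T[:3,:3],T[:3,3]
    dw=d@R.T
    if z is not None: return t+dw*((z-t[2])/dw[:,2])[:,None]
    r=np.array([c['range_z'][int(round(v)),int(round(u))] for u,v in uv]) if rng is None else rng
    return t+dw*np.reshape(r,(-1,1))
def w2px(c,P):
    P=np.array(P,float).reshape(-1,3); T=c['camera_from_world']
    q=P@T[:3,:3].T+T[:3,3]; q=q*[1,-1,-1]
    return cv2.projectPoints(q,np.zeros(3),np.zeros(3),c['mtx'],c['D'])[0].reshape(-1,2)
def save(name,img,s=1):
    img=cv2.resize(img,None,fx=s,fy=s,interpolation=cv2.INTER_CUBIC); cv2.imwrite(f'pics/{name}.png',img[:,:,::-1])
E
python3 - <<'E'
from h import *
print(readout.get_obs()); print(env.pinch_z)
for n in('scene','top'): c=shot(n); save(n+'0',c['image'],1.5); print(n,c['mtx'].tolist(),np.linalg.inv(c['camera_from_world']).round(3).tolist())
E
```

```text
{'time_s': 0.0, 'qpos': array([66.58357131, 18.43784084, -4.01824466, 83.17519482,  1.29556864,
       78.53989088, -3.26007933]), 'joint_velocities': array([ 0.09663212,  0.04347338, -0.03080563,  0.10889687,  0.00149536,
       -0.00851285, -0.04492461]), 'effort': array([ 4.92234194e-04, -4.91289997e+01, -4.03542425e-01, -3.12525916e+01,
       -6.38807681e-02,  4.39524197e-02,  1.84379073e-04]), 'tool_pos': array([ 0.26645256, -0.59227262,  0.22147313]), 'tool_rot': array([-1.79892360e+02,  5.44317896e-03,  2.42287987e+01]), 'force': array([-0.86072817,  0.5201578 , -0.71773475]), 'wrist_torque': array([-0.02072305,  0.02517017, -0.0106503 ]), 'grip_width': 0.08716456109500745}
-0.0187
scene [[432.6984916172163, 0.0, 255.12319389377456], [0.0, 432.6984916172163, 185.99262911225827], [0.0, 0.0, 1.0]] [[0.612, -0.606, 0.509, 1.075], [0.791, 0.465, -0.398, -0.352], [0.004, 0.646, 0.763, 0.801], [0.0, 0.0, 0.0, 1.0]]
top [[469.4326165113948, 0.0, 258.8460781422949], [0.0, 469.4326165113948, 194.120883582826], [0.0, 0.0, 1.0]] [[0.014, 0.998, -0.055, 0.508], [-1.0, 0.013, -0.009, 0.051], [-0.009, 0.056, 0.998, 1.194], [0.0, 0.0, 0.0, 1.0]]
```

View pics/scene0.png

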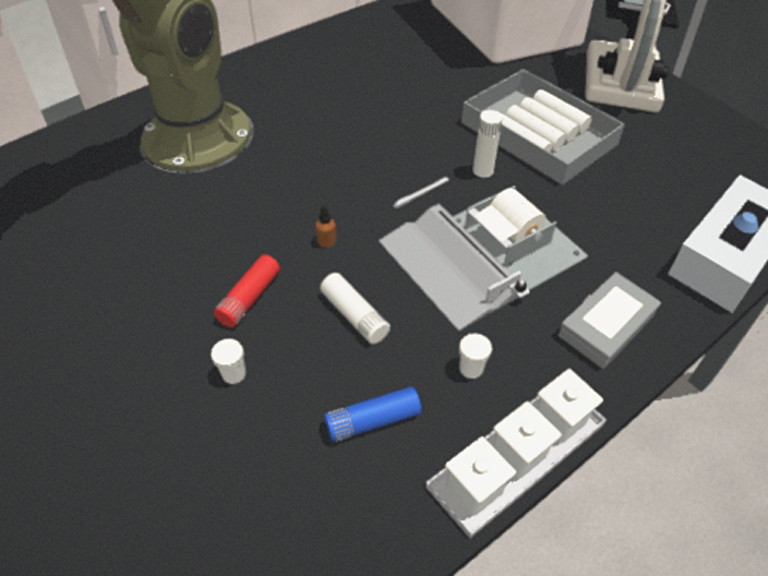

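View pics/top0.png

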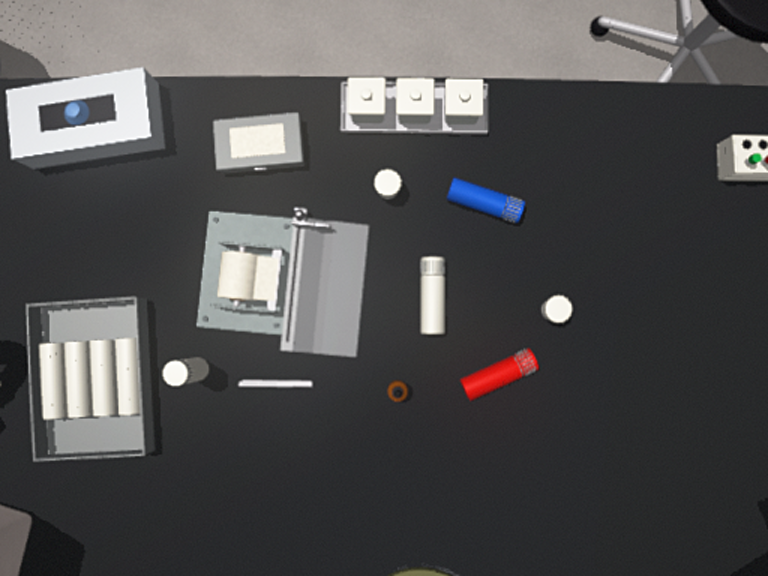

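The thing wanted is the white lying mailer at (432,295) in the top picture (1.5x). Lookalikes are:
- red cylinder (499,373)
- blue cylinder (487,200)
- upright spare (180,372)
- four white mailers in the tray (88,380)

I choose the first one, since it is white, lying before the slope, with its cap towards +x. A close crop will check that choice.

```bash
python3 - <<'E'
from h import *
c=load('top'); save('crop1',c['image'][132:252,125:315],4.2)
# lying mailer: depth segmentation
H,W=c['range_z'].shape
vv,uu=np.mgrid[0:H,0:W]; P=px2w(c,np.c_[uu.ravel(),vv.ravel()]).reshape(H,W,3)
np.save('P.npy',P)
def blob(u0,u1,v0,v1,zmin=.012):
    p=P[v0:v1,u0:u1].reshape(-1,3); p=p[p[:,2]>zmin]; xy=p[:,:2].astype(np.float32)
    r=cv2.minAreaRect(xy); return r,p[:,2].max(),np.cov(xy.T)
print('bench z',np.median(P[240:300,240:380,2]))
(r,zm,C)=blob(270,306,160,232,.015); w,v=np.linalg.eigh(C); print('mailer',r,zm,v[:,1])
for n,b in dict(pot_a=(355,390,185,225),pot_b=(240,275,105,140),drop=(250,278,245,275),spare=(100,142,230,262),forc=(150,215,246,264)).items():
    q=blob(*b,.006); print(n,q[0],q[1])
E
```

```text
bench z 0.000772613938714195
mailer ((0.5660642385482788, 0.011253131553530693), (0.12456982582807541, 0.07984517514705658), 0.488432377576828) 1.1938532037110212 [-0.99910319  0.04234159]
pot_a ((0.5499702095985413, -0.10870717465877533), (0.07217050343751907, 0.32184016704559326), 2.240767478942871) 1.1938532037110212
pot_b ((0.6540420055389404, 0.0753762423992157), (0.06443295627832413, 0.2899053990840912), 87.04351043701172) 1.1938532037110212
drop ((0.44851723313331604, 0.06037353351712227), (0.11202365159988403, 0.042420968413352966), 11.425488471984863) 1.1938532037110212
spare ((0.45152488350868225, 0.24581633508205414), (0.07646171003580093, 0.3988170027732849), 5.185162544250488) 1.1938532037110212
forc ((0.4369978904724121, 0.18401753902435303), (0.04902905598282814, 0.2977636754512787), 18.557668685913086) 1.1938532037110212
```

View pics/crop1.png

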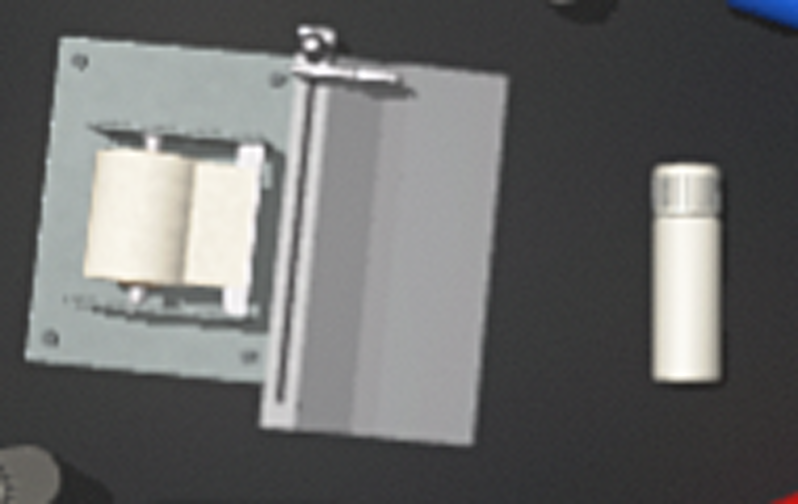

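The crop confirms it: the white mailer's axis runs along crop column 686, with the ribbed cap at the top (row 163) and the plain end at row 381. The slope's foot edge runs from (508,75) to (474,445), the V bottom ends near (352,432), and the stop plate is at (300-395, 75).

```bash
cat > m.py <<'E'
from h import *
from scipy.optimize import least_squares
def cloud(c):
    H,W=c['range_z'].shape; vv,uu=np.mgrid[0:H,0:W]
    P=px2w(c,np.c_[uu.ravel(),vv.ravel()]).reshape(H,W,3); P[c['range_z']<=0]=np.nan; return P
def prof(y): return np.interp(y,[-.2,-.073,-.016,0,.032,.052],[0,0,.012,.003,.0215,.0215])
E
python3 - <<'E'
from m import *
c=load('top'); P=cloud(c)
f=lambda u,v:(u/4.2+125,v/4.2+132)
A=px2w(c,[f(508,75),f(474,445)],z=0.0); B=px2w(c,[f(260,428)],z=.0215)
print('foot edge',A.round(4).tolist(),'rail corner',B.round(4))
ex=(A[0]-A[1])[:2]; L=np.linalg.norm(ex); ex/=L; ey=np.array([-ex[1],ex[0]]); print('len',L,'yaw',np.degrees(np.arctan2(ex[1],ex[0])))
o=A[1][:2]+.125*ex+.073*ey; o2=A[0][:2]-.1*ex+.073*ey; o3=B[0][:2]+.125*ex-.052*ey; print('origins',o,o2,o3)
Q=P.reshape(-1,3); Q=Q[~np.isnan(Q[:,2])]
def loc(p,q): ex=np.array([np.cos(p[2]),np.sin(p[2])]);d=q[:,:2]-p[:2];return d@ex,d@np.array([-ex[1],ex[0]])
p=np.r_[(o+o2)/2,np.arctan2(ex[1],ex[0])]
for _ in range(4):
    lx,ly=loc(p,Q); m=(lx>-.115)&(lx<.06)&(ly>-.068)&(ly<.046); S=Q[m]
    r=least_squares(lambda t:prof(loc(t[:3],S)[1])+t[3]-S[:,2],np.r_[p,0],loss='soft_l1',f_scale=.002,x_scale=[.01,.01,.1,.001])
    # x along the bed is unobservable here; keep the corner value
    exn=np.array([np.cos(r.x[2]),np.sin(r.x[2])]); eyn=np.array([-exn[1],exn[0]])
    p=np.r_[p[:2]+eyn*((r.x[:2]-p[:2])@eyn),r.x[2]]
print('fit',p,np.degrees(p[2]),'dz',r.x[3],'rms',np.std(r.fun),len(S))
# stop: points above bed near x .06-.1
lx,ly=loc(p,Q); m=(lx>.06)&(lx<.13)&(abs(ly)<.013)&(Q[:,2]>.03)&(Q[:,2]<.06); print('stop x',np.sort(lx[m]).round(4)[:15], ly[m].mean() if m.any() else 0, m.sum())
print('stop px',[ (loc(p,px2w(c,[f(*q)],z=.046))) for q in[(300,80),(395,84)]])
def blob(n,u0,u1,v0,v1,zmin):
    q=P[v0:v1,u0:u1].reshape(-1,3); q=q[(q[:,2]>zmin)&(q[:,2]<.2)]; r=cv2.minAreaRect(q[:,:2].astype(np.float32))
    lx,ly=loc(p,q); print(n,len(q),np.round(r[0],4),np.round(r[1],3),round(r[2],2),'zmax',q[:,2].max().round(3),'app',lx.min().round(3),lx.max().round(3),ly.min().round(3),ly.max().round(3)); return q
q=blob('mailer',270,306,160,232,.02); w,v=np.linalg.eigh(np.cov(q[:,:2].T)); print(v[:,1],np.degrees(np.arctan(v[1,1]/v[0,1])))
print('mailer ends',px2w(c,[f(686,163),f(686,381)],z=.02).round(4).tolist())
for n,b in dict(pot_a=(355,390,185,225),pot_b=(240,275,105,140),drop=(250,278,245,275),spare=(100,142,230,262),forc=(150,215,246,264),red=(300,365,228,270)).items(): blob(n,*b,.006)
np.save('app.npy',p)
E
```

```text
foot edge [[0.6871, 0.0965, 0.0], [0.4618, 0.1136, 0.0]] rail corner [[0.4707 0.2401 0.0215]]
len 0.2259156342351843 yaw -4.3437016387742045
origins [0.59198584 0.1769238 ] [0.59289884 0.17685445] [0.59144773 0.17877773]
fit [ 0.59271407  0.18018903 -0.08213683] -4.706093477496983 dz 0.0006014298171620742 rms 0.0023621798694761094 3169
stop x [0.0838 0.0842 0.0843 0.0843 0.0843 0.0843 0.0846 0.0847 0.0848 0.0849
 0.0852 0.0855 0.0857 0.0863 0.0864] -5.264857090654086e-05 28
stop px [(array([0.07981506]), array([0.04357129])), (array([0.08265602]), array([-0.01242236]))]
mailer 809 [ 0.5662 -0.0098] [0.125 0.038] 0.49 zmax 0.045 app -0.074 0.053 -0.216 -0.167
[-0.99997223 -0.00745237] 0.4269932694083085
mailer ends [[0.6324, -0.0116, 0.02], [0.5023, -0.0129, 0.02]]
pot_a 283 [ 0.5473 -0.228 ] [0.07  0.075] 73.32 zmax 0.064 app -0.043 0.03 -0.45 -0.375
pot_b 276 [0.7521 0.0605] [0.052 0.097] 65.43 zmax 0.065 app 0.132 0.215 -0.129 -0.065
drop 138 [0.4212 0.0511] [0.056 0.034] 29.74 zmax 0.086 app -0.186 -0.147 -0.163 -0.113
spare 448 [0.4332 0.4048] [0.091 0.071] 86.09 zmax 0.131 app -0.213 -0.141 0.165 0.257
forc 139 [0.4202 0.256 ] [0.03  0.155] 5.97 zmax 0.016 app -0.206 -0.16 -0.017 0.137
red 838 [ 0.4387 -0.1233] [0.095 0.152] 11.92 zmax 0.045 app -0.182 -0.076 -0.395 -0.242
```

Applicator: about (0.5925, 0.178), yaw about -4.5°, stop face at x about 0.083. Mailer: centre (0.567, -0.010), yaw about 0.4°. I'll push with both fingertips, jaws parallel to the V, from the -y side.

Request:
servo_tool:
  plan:
    - [[0.06, 0.486, -0.354, 0, -1.068], [0.06, 0.486, -0.354, 0, -1.068], [0.06, 0.486, -0.354, 0, -1.068], [0.06, 0.486, -0.354, 0, -1.068], [0.06, 0.486, -0.354, 0, -1.068], [0.06, 0.486, -0.354, 0, -1.068], [0.06, 0.486, -0.354, 0, -1.068], [0.06, 0.486, -0.354, 0, -1.068], [0.06, 0.486, -0.354, 0, -1.068], [0.06, 0.486, -0.354, 0, -1.068], [0.06, 0.486, -0.354, 0, -1.068], [0.06, 0.486, -0.354, 0, -1.068]]

```text
time_s: 1.1
tool_pos: [0.5145, -0.1564, 0.2221]
tool_rot: [-179.9, -0.1, 85.4]
force: [0.7, -0.2, 0.9]
grip_width: 0.0598
```

```bash
cat >> m.py <<'E'
def go(x,y,z,yaw):
    o=readout.get_obs(); from scipy.spatial.transform import Rotation as R
    M=R.from_euler('xyz',o['tool_rot'],degrees=True).as_matrix()
    print(round(o['time_s'],2),o['tool_pos'].round(4),o['tool_rot'].round(2),'F',o['force'].round(2),'-> shift',(M.T@(np.array([x,y,z])-o['tool_pos'])).round(4),'turn',round(-np.radians(yaw-o['tool_rot'][2]),4))
E
python3 -c "
from m import *
go(.565,-.070,.12,85.4)"
```

```text
1.1 [ 0.5145 -0.1564  0.2221] [-1.7994e+02 -6.0000e-02  8.5400e+01] F [ 0.66 -0.18  0.94] -> shift [0.0901 0.0435 0.1021] turn 0.0001
```

Request:
servo_tool:
  plan:
    - [[0.06, 0.09, 0.0435, 0.0, 0], [0.06, 0.09, 0.0435, 0.0, 0], [0.06, 0.09, 0.0435, 0.0, 0], [0.06, 0.09, 0.0435, 0, 0], [0.06, 0.09, 0.0435, 0, 0], [0.06, 0.09, 0.0435, 0, 0]]

```text
time_s: 1.6
tool_pos: [0.5644, -0.0717, 0.2216]
tool_rot: [-179.9, -0.0, 85.3]
force: [-0.7, -0.3, 0.5]
grip_width: 0.0597
```

```bash
python3 -c "
from m import *
c=shot('wrist'); save('wrist1',c['image'],1.5); t=shot('scene')
print(np.linalg.inv(c['camera_from_world']).round(3).tolist())
go(.566,-.062,.010,85.4)"
```

```text
[[0.997, 0.077, 0.026, 0.572], [-0.081, 0.956, 0.281, 0.006], [-0.003, -0.283, 0.959, 0.384], [0.0, 0.0, 0.0, 1.0]]
1.7 [ 0.5644 -0.0724  0.2218] [-1.7989e+02 -1.0000e-02  8.5220e+01] F [0.3  0.15 0.5 ] -> shift [0.0104 0.0011 0.2118] turn -0.0031
```

View pics/wrist1.png

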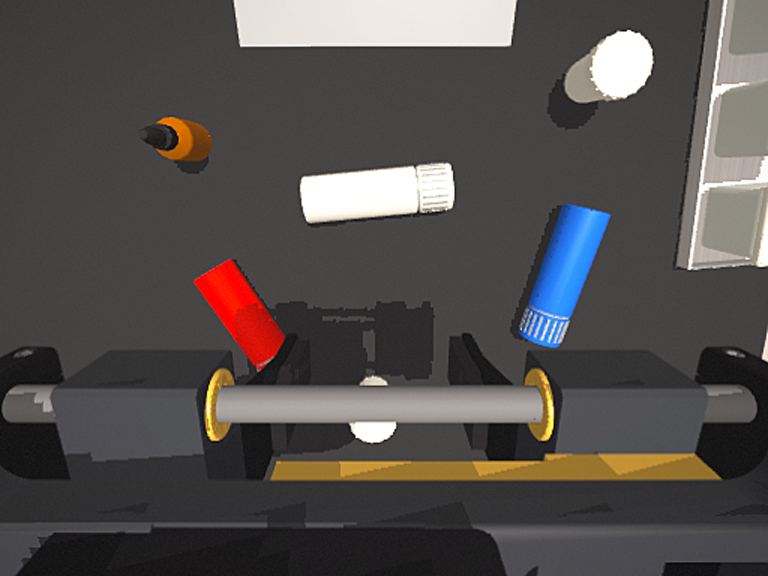

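The wrist view shows the mailer clear, from (301,200) for the plain end to (453,188) for the cap. The fingers at (290,390) and (465,390) are behind it, and the blue one and the dropper are off to the sides.

```bash
python3 -c "
from m import *
c=load('wrist')
Q=cloud(c)[100:160,190:312].reshape(-1,3); Q=Q[(Q[:,2]>.015)&(Q[:,2]<.06)]
print(len(Q),cv2.minAreaRect(Q[:,:2].astype(np.float32)),Q[:,2].max())
print(px2w(c,[(301/1.5,200/1.5),(453/1.5,188/1.5)],z=.02).round(4))
go(.568,-.064,.010,85.4)"
```

```text
3130 ((0.5672550797462463, -0.013218112289905548), (0.12616658210754395, 0.039811599999666214), 0.606543779373169) 0.041665419679137006
[[ 0.5009 -0.0139  0.02  ]
 [ 0.6332 -0.0145  0.02  ]]
1.7 [ 0.5644 -0.0724  0.2218] [-1.7989e+02 -1.0000e-02  8.5220e+01] F [0.3  0.15 0.5 ] -> shift [0.0086 0.0033 0.2118] turn -0.0031
```

Request:
servo_tool:
  plan:
    - [[0.06, 0.008, 0.003, 0.03, -0.003], [0.06, 0.008, 0.003, 0.06, -0.003], [0.06, 0.008, 0.003, 0.09, -0.003], [0.06, 0.008, 0.003, 0.12, -0.003], [0.06, 0.008, 0.003, 0.15, -0.003], [0.06, 0.008, 0.003, 0.175, -0.003], [0.06, 0.008, 0.003, 0.195, -0.003], [0.06, 0.008, 0.003, 0.205, -0.003], [0.06, 0.008, 0.003, 0.211, -0.003], [0.06, 0.008, 0.003, 0.211, -0.003]]

```text
time_s: 2.53
tool_pos: [0.567, -0.0655, 0.0102]
tool_rot: [-179.8, -0.0, 85.3]
force: [-0.2, -0.7, -0.3]
grip_width: 0.06
```

```bash
python3 -c "
from m import *
go(.568,.03,.010,85.4)"
```

```text
2.53 [ 0.567  -0.0655  0.0102] [-179.81   -0.     85.31] F [-0.21 -0.67 -0.31] -> shift [ 0.0953 -0.0068  0.0002] turn -0.0016
```

Request:
servo_tool:
  plan:
    - [[0.06, 0.008, 0, 0, 0], [0.06, 0.014, 0, 0, 0], [0.06, 0.018, 0, 0, 0], [0.06, 0.022, 0, 0, 0], [0.06, 0.026, 0, 0, 0], [0.06, 0.03, 0, 0, 0], [0.06, 0.034, 0, 0, 0], [0.06, 0.038, 0, 0, 0], [0.06, 0.042, 0, 0, 0], [0.06, 0.046, 0, 0, 0], [0.06, 0.05, 0, 0, 0], [0.06, 0.054, 0, 0, 0]]

```text
time_s: 3.53
tool_pos: [0.5714, -0.0113, 0.0101]
tool_rot: [-179.8, -0.0, 85.3]
force: [0.6, -0.3, -0.0]
grip_width: 0.0603
```

```bash
cat >> m.py <<'E'
def mailer(c,box,zmin=.015):
    u0,u1,v0,v1=box; Q=cloud(c)[v0:v1,u0:u1].reshape(-1,3); im=c['image'][v0:v1,u0:u1].reshape(-1,3).astype(int)
    Q=Q[(Q[:,2]>zmin)&(Q[:,2]<.06)&(im.min(1)>150)&(im.max(1)-im.min(1)<40)]
    r=cv2.minAreaRect(Q[:,:2].astype(np.float32)); p=np.load('app.npy'); d=np.array(r[0])-p[:2]; cs,sn=np.cos(p[2]),np.sin(p[2])
    print('mailer',len(Q),np.round(r,4) if 0 else r,'top',np.nanmax(Q[:,2]).round(4),'app xy',(d@[cs,sn]).round(4),(d@[-sn,cs]).round(4))
E
python3 -c "
from m import *
c=shot('wrist'); save('wrist2',c['image'],1.5); mailer(c,(150,370,0,225))
go(.568,.08,.010,85.4)"
```

```text
mailer 12067 ((0.574283242225647, 0.024818431586027145), (0.11165986210107803, 0.035880815237760544), 0.19505427777767181) top 0.0423 app xy -0.0056 -0.1564
3.58 [ 0.5715 -0.0101  0.0102] [-1.7982e+02 -5.0000e-02  8.5370e+01] F [-0.04 -0.05 -0.55] -> shift [ 0.0896 -0.0107  0.0003] turn -0.0005
```

View pics/wrist2.png

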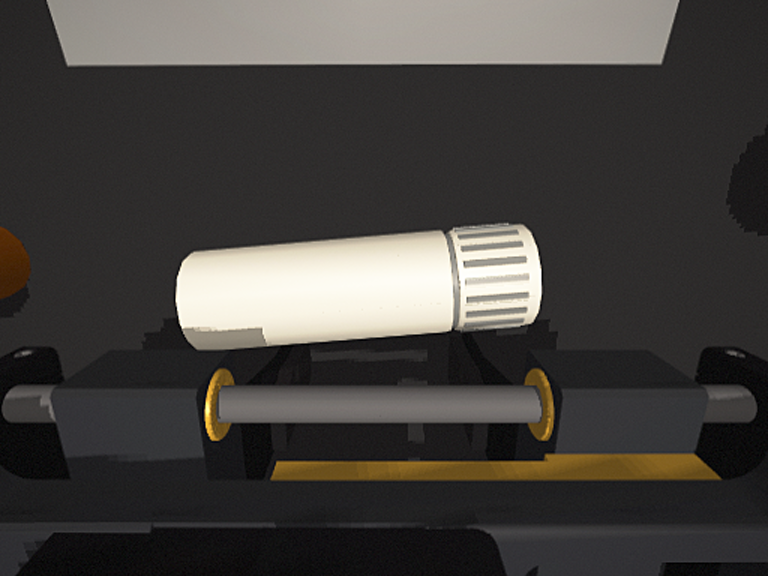

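The mailer rolled forward about 37 mm but kept its yaw at about 0.2°; rolling contact resists turning. The plain end is at (177,297) and the cap at (541,277), and only the left finger touches. I'll back off, square it to the V with a light, unlifted pinch-twist on the bench, then roll on.

Request:
servo_tool:
  plan:
    - [[0.087, -0.008, 0, 0, 0], [0.087, -0.016, 0, 0, 0], [0.087, -0.02, 0, -0.03, 0.12], [0.087, -0.015, 0, -0.065, 0.24], [0.087, 0, 0, -0.1, 0.36], [0.087, 0.02, 0, -0.12, 0.48], [0.087, 0.032, 0, -0.12, 0.6], [0.087, 0.032, 0, -0.12, 0.72], [0.087, 0.032, 0, -0.12, 0.84], [0.087, 0.032, 0, -0.12, 0.96], [0.087, 0.032, 0, -0.12, 1.08], [0.087, 0.032, 0, -0.12, 1.2]]

```text
time_s: 4.58
tool_pos: [0.5743, 0.0199, 0.1302]
tool_rot: [-179.9, 0.2, 16.2]
force: [0.2, 0.8, 0.4]
grip_width: 0.0871
```

```bash
python3 -c "
from m import *
print(readout.get_obs()['qpos'].round(1))
c=shot('wrist'); save('wrist3',c['image'],1.5); mailer(c,(0,512,0,384))
t=shot('top'); mailer(t,(215,320,150,240))
go(.570,.023,.012,0.3)"
```

```text
[ 17.8  14.9 -25.8  99.8   6.9  67.  -83.8]
mailer 13733 ((0.6172258257865906, 0.043165817856788635), (0.22868356108665466, 0.43733757734298706), 10.8204927444458) top 0.0576 app xy 0.0357 -0.1346
mailer 31 ((0.5844649076461792, 0.16099810600280762), (0.19063372910022736, 0.022702176123857498), 0.9934121370315552) top 0.0489 app xy -0.0066 -0.0198
4.68 [0.5744 0.02   0.1302] [-1.7993e+02  1.7000e-01  1.6500e+01] F [-0.43  0.62  1.34] -> shift [-0.003  -0.0039  0.1182] turn 0.2827
```

View pics/wrist3.png

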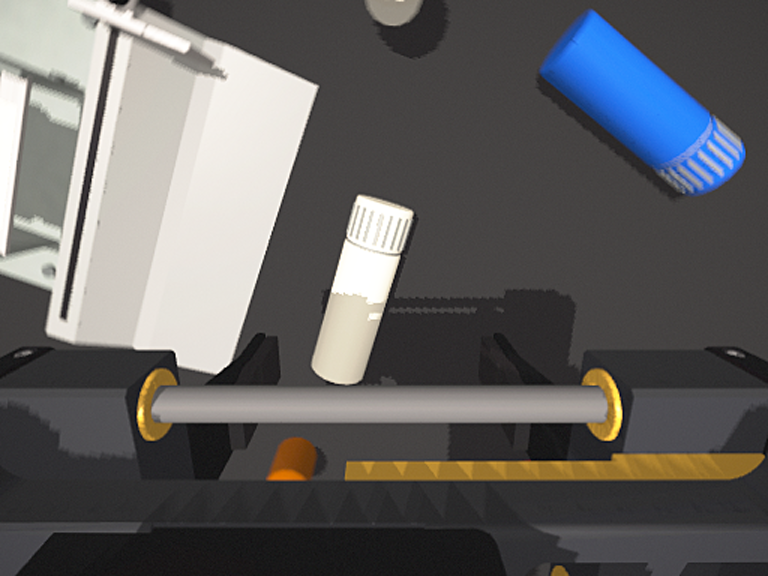

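```bash
python3 -c "
from m import *
c=load('wrist'); Q=cloud(c)[125:258,203:281].reshape(-1,3); Q=Q[(Q[:,2]>.015)&(Q[:,2]<.06)]
print(len(Q),cv2.minAreaRect(Q[:,:2].astype(np.float32)))
# pixels on silhouette: cap end mid, plain end mid
print(px2w(c,np.array([(384,207),(337,378)])/1.5,z=.02).round(4))
# applicator foot edge in this view
A=px2w(c,np.array([(318,86),(222,374)])/1.5,z=0);print(A.round(4),np.degrees(np.arctan2(*(A[0]-A[1])[[1,0]])))
ex=(A[0]-A[1])[:2];ex/=np.linalg.norm(ex);ey=np.array([-ex[1],ex[0]]);print(A[1][:2]+.125*ex+.073*ey,A[0][:2]-.1*ex+.073*ey)
V=px2w(c,np.array([(151,160)])/1.5,z=.003);print(V)
go(.57,.026,.012,0.3)"
```

```text
4613 ((0.5667537450790405, 0.031859785318374634), (0.12680643796920776, 0.03983350470662117), 0.48442718386650085)
[[0.6271 0.032  0.02  ]
 [0.4975 0.0302 0.02  ]]
[[0.6877 0.0943 0.    ]
 [0.464  0.1181 0.    ]] -6.072967195677422
[0.59603678 0.17745992] [0.59593816 0.17747042]
[[0.61175252 0.19138381 0.003     ]]
4.68 [0.5744 0.02   0.1302] [-1.7993e+02  1.7000e-01  1.6500e+01] F [-0.43  0.62  1.34] -> shift [-0.0022 -0.0068  0.1182] turn 0.2827
```

```bash
cat > fit.py <<'E'
from m import *
def fitapp(c,lo=-.11,hi=.06):
    Q=cloud(c).reshape(-1,3); Q=Q[~np.isnan(Q[:,2])]; p=np.load('app.npy')
    loc=lambda p,q:((q[:,:2]-p[:2])@[np.cos(p[2]),np.sin(p[2])],(q[:,:2]-p[:2])@[-np.sin(p[2]),np.cos(p[2])])
    for _ in range(5):
        lx,ly=loc(p,Q); S=Q[(lx>lo)&(lx<hi)&(ly>-.1)&(ly<.046)&(Q[:,2]<.03)]
        n=np.array([-np.sin(p[2]),np.cos(p[2])])
        r=least_squares(lambda t:prof(loc(np.r_[p[:2]+n*t[0],p[2]+t[1]],S)[1])+t[2]-S[:,2],[0,0,0],loss='soft_l1',f_scale=.001,x_scale=[.01,.1,.001])
        p=np.r_[p[:2]+n*r.x[0],p[2]+r.x[1]]
    print('app',p.round(4),'yaw',np.degrees(p[2]).round(2),'dz',r.x[2].round(4),'med|r|',np.median(abs(r.fun)).round(5),len(S))
    return p
E
python3 -c "
from fit import *
fitapp(load('wrist')); fitapp(load('top'))"
```

```text
app [ 0.5925  0.1776 -0.0781] yaw -4.48 dz 0.0004 med|r| 0.00052 23597
app [ 0.5927  0.1804 -0.0846] yaw -4.85 dz 0.0005 med|r| 0.00154 3159
```

```bash
python3 -c "
from m import *
np.save('app.npy',[.5925,.1776,-.0781])
go(.567,.032,.010,0.5)"
```

```text
4.68 [0.5744 0.02   0.1302] [-1.7993e+02  1.7000e-01  1.6500e+01] F [-0.43  0.62  1.34] -> shift [-0.0034 -0.0134  0.1202] turn 0.2792
```

Request:
servo_tool:
  plan:
    - [[0.087, -0.003, -0.013, 0, 0.12], [0.087, -0.003, -0.013, 0, 0.24], [0.087, -0.003, -0.013, 0, 0.279], [0.087, -0.003, -0.013, 0, 0.279], [0.087, -0.003, -0.013, 0.03, 0.279], [0.087, -0.003, -0.013, 0.06, 0.279], [0.087, -0.003, -0.013, 0.085, 0.279], [0.087, -0.003, -0.013, 0.105, 0.279], [0.087, -0.003, -0.013, 0.115, 0.279], [0.087, -0.003, -0.013, 0.12, 0.279], [0.087, -0.003, -0.013, 0.12, 0.279]]

```text
time_s: 5.6
tool_pos: [0.567, 0.0314, 0.0096]
tool_rot: [-180.0, 0.3, 0.6]
force: [-0.4, 0.2, -0.1]
grip_width: 0.087
```

```bash
python3 -c "
from m import *
go(.567,.032,.010,0.5)"
```

```text
5.6 [0.567  0.0314 0.0096] [-179.97    0.27    0.59] F [-0.41  0.21 -0.07] -> shift [-0.     -0.0006 -0.0004] turn 0.0015
```

Request:
servo_tool:
  plan:
    - [[0.06, 0, 0, 0, 0], [0.05, 0, 0, 0, 0], [0.045, 0, 0, 0, 0], [0.04, 0, 0, 0, 0], [0.038, 0, 0, 0, 0], [0.038, 0, 0, 0, 0], [0.038, 0, 0, 0, 0.02], [0.038, 0, 0, 0, 0.04], [0.038, 0, 0, 0, 0.06], [0.038, 0, 0, 0, 0.08], [0.038, 0, 0, 0, 0.088], [0.038, 0, 0, 0, 0.088]]
  force: 3

```text
time_s: 6.6
tool_pos: [0.5671, 0.0314, 0.0096]
tool_rot: [-180.0, 0.3, -4.5]
force: [-0.7, 0.7, 0.5]
grip_width: 0.0404
```

Request:
servo_tool:
  plan:
    - [[0.05, 0, 0, 0, 0], [0.06, 0, 0, 0, 0], [0.087, 0, 0, 0, 0], [0.087, 0, 0, 0, 0], [0.087, 0, 0, 0, 0], [0.087, 0, 0, -0.03, 0], [0.087, 0, 0, -0.07, 0], [0.087, -0.02, 0, -0.11, -0.12], [0.087, -0.03, 0.01, -0.13, -0.24], [0.06, -0.04, 0.03, -0.13, -0.36], [0.06, -0.05, 0.06, -0.13, -0.48], [0.06, -0.05, 0.06, -0.13, -0.6]]

```text
time_s: 7.6
tool_pos: [0.5113, -0.0309, 0.1403]
tool_rot: [179.9, 0.4, 29.9]
force: [0.0, -0.6, 0.1]
grip_width: 0.0737
```

```bash
python3 -c "
from fit import *
c=shot('wrist'); save('wrist4',c['image'],1.5); fitapp(c)
Q=cloud(c); im=c['image'].astype(int); p=np.load('app.npy')
ly=(Q[...,:2]-p[:2])@[-np.sin(p[2]),np.cos(p[2])]; lx=(Q[...,:2]-p[:2])@[np.cos(p[2]),np.sin(p[2])]
m=(Q[...,2]>.015)&(Q[...,2]<.06)&(ly<-.1)&(ly>-.2)&(abs(lx)<.1)
r=cv2.minAreaRect(Q[m][:,:2].astype(np.float32)); print(m.sum(),r,lx[m].min(),lx[m].max(),ly[m].min(),ly[m].max())
go(.57,-.03,.010,85.5)"
```

```text
app [ 0.5925  0.1776 -0.0786] yaw -4.5 dz 0.0004 med|r| 0.00057 22919
5542 ((0.5671113729476929, 0.031496256589889526), (0.03919646516442299, 0.12605232000350952), 87.94416046142578) -0.07720077904294717 0.04957827881868009 -0.16967979896633822 -0.12557212219903588
7.65 [ 0.5121 -0.0283  0.1401] [-179.96    0.28   30.24] F [ 0.34  0.63 -0.21] -> shift [0.0498 0.0308 0.1298] turn -0.9644
```

The twist took it only to about -2.1° (the pads slipped a little). I'll repeat it once with overshoot.

```bash
python3 -c "
from m import *
go(.567,.0315,.010,-2.1)"
```

```text
7.65 [ 0.5121 -0.0283  0.1401] [-179.96    0.28   30.24] F [ 0.34  0.63 -0.21] -> shift [ 0.0782 -0.0239  0.1298] turn 0.5645
```

Request:
servo_tool:
  plan:
    - [[0.087, 0.03, -0.01, 0, 0.12], [0.087, 0.06, -0.02, 0, 0.24], [0.087, 0.078, -0.024, 0, 0.36], [0.087, 0.078, -0.024, 0, 0.48], [0.087, 0.078, -0.024, 0, 0.564], [0.087, 0.078, -0.024, 0.03, 0.564], [0.087, 0.078, -0.024, 0.06, 0.564], [0.087, 0.078, -0.024, 0.09, 0.564], [0.087, 0.078, -0.024, 0.11, 0.564], [0.087, 0.078, -0.024, 0.125, 0.564], [0.087, 0.078, -0.024, 0.13, 0.564], [0.087, 0.078, -0.024, 0.13, 0.564]]

```text
time_s: 8.65
tool_pos: [0.5656, 0.0323, 0.0082]
tool_rot: [179.9, 0.4, -2.1]
force: [0.1, -0.4, 0.3]
grip_width: 0.0868
```

Request:
servo_tool:
  plan:
    - [[0.06, 0, 0, 0, 0], [0.05, 0, 0, 0, 0], [0.045, 0, 0, 0, 0], [0.04, 0, 0, 0, 0], [0.038, 0, 0, 0, 0], [0.038, 0, 0, 0, 0], [0.038, 0, 0, 0, 0], [0.038, 0, 0, 0, 0.03], [0.038, 0, 0, 0, 0.05], [0.038, 0, 0, 0, 0.07], [0.038, 0, 0, 0, 0.085], [0.038, 0, 0, 0, 0.085]]
  force: 4

```text
time_s: 9.65
tool_pos: [0.5657, 0.0323, 0.0083]
tool_rot: [179.9, 0.4, -7.0]
force: [0.2, 0.4, 0.8]
grip_width: 0.0405
```

Request:
servo_tool:
  plan:
    - [[0.05, 0, 0, 0, 0], [0.06, 0, 0, 0, 0], [0.087, 0, 0, 0, 0], [0.087, 0, 0, 0, 0], [0.087, 0, 0, 0, 0], [0.087, 0, 0, -0.03, 0], [0.087, 0, 0, -0.07, 0], [0.087, -0.02, 0, -0.11, -0.12], [0.087, -0.03, 0.01, -0.13, -0.24], [0.06, -0.04, 0.03, -0.13, -0.36], [0.06, -0.05, 0.06, -0.13, -0.48], [0.06, -0.05, 0.06, -0.13, -0.6]]

```text
time_s: 10.65
tool_pos: [0.5078, -0.027, 0.1393]
tool_rot: [179.9, 0.6, 27.3]
force: [0.4, -0.4, -0.7]
grip_width: 0.0739
```

```bash
cat >> fit.py <<'E'
def pose(c,y0,y1,z0=.015):
    Q=cloud(c); p=np.load('app.npy'); ly=(Q[...,:2]-p[:2])@[-np.sin(p[2]),np.cos(p[2])]; lx=(Q[...,:2]-p[:2])@[np.cos(p[2]),np.sin(p[2])]
    m=(Q[...,2]>z0)&(Q[...,2]<.06)&(ly<y1)&(ly>y0)&(abs(lx)<.11)
    r=cv2.minAreaRect(np.c_[lx[m],ly[m]].astype(np.float32)); print(m.sum(),'app-frame rect',r,'top',np.percentile(Q[m][:,2],99).round(4),'world',np.median(Q[m],0).round(4))
E
python3 -c "
from fit import *
c=shot('wrist'); pose(c,-.2,-.1)
go(.5755,-.025,.010,85.5)"
```

```text
5626 app-frame rect ((-0.01407916471362114, -0.1465708464384079), (0.03965608403086662, 0.12604491412639618), 89.94937133789062) top 0.0407 world [0.573  0.031  0.0372]
10.7 [ 0.5086 -0.0245  0.1391] [-179.97    0.47   27.72] F [-0.18  0.65 -0.53] -> shift [0.06   0.0316 0.1286] turn -1.0085
```

Now square to the V within 0.1°. I'll go behind it again and push with both fingertips.

```bash
python3 -c "
from m import *
go(.564,-.011,.010,85.5)"
```

```text
10.7 [ 0.5086 -0.0245  0.1391] [-179.97    0.47   27.72] F [-0.18  0.65 -0.53] -> shift [0.0563 0.0139 0.1287] turn -1.0085
```

Request:
servo_tool:
  plan:
    - [[0.06, 0.02, 0.005, 0, -0.12], [0.06, 0.04, 0.01, 0, -0.24], [0.06, 0.056, 0.014, 0, -0.36], [0.06, 0.056, 0.014, 0, -0.48], [0.06, 0.056, 0.014, 0, -0.6], [0.06, 0.056, 0.014, 0, -0.72], [0.06, 0.056, 0.014, 0, -0.84], [0.06, 0.056, 0.014, 0, -0.96], [0.06, 0.056, 0.014, 0, -1.008], [0.06, 0.056, 0.014, 0, -1.008], [0.06, 0.056, 0.014, 0.02, -1.008], [0.06, 0.056, 0.014, 0.04, -1.008]]

```text
time_s: 11.7
tool_pos: [0.5659, -0.0103, 0.0995]
tool_rot: [-179.8, 0.2, 85.3]
force: [0.2, 0.0, -0.2]
grip_width: 0.06
```

```bash
python3 -c "
from m import *
go(.564,-.011,.010,85.5)"
```

```text
11.7 [ 0.5659 -0.0103  0.0995] [-179.79    0.2    85.29] F [ 0.19  0.04 -0.19] -> shift [-0.0006 -0.0015  0.0895] turn -0.0037
```

Request:
servo_tool:
  plan:
    - [[0.06, -0.001, -0.001, 0.03, -0.004], [0.06, -0.001, -0.001, 0.055, -0.004], [0.06, -0.001, -0.001, 0.075, -0.004], [0.06, -0.001, -0.001, 0.085, -0.004], [0.06, -0.001, -0.001, 0.089, -0.004], [0.06, -0.001, -0.001, 0.089, -0.004], [0.06, 0.004, -0.001, 0.089, -0.004], [0.06, 0.008, -0.001, 0.089, -0.004], [0.06, 0.012, -0.001, 0.089, -0.004], [0.06, 0.016, -0.001, 0.089, -0.004], [0.06, 0.02, -0.001, 0.089, -0.004], [0.06, 0.024, -0.001, 0.089, -0.004]]

```text
time_s: 12.7
tool_pos: [0.5668, 0.0141, 0.0108]
tool_rot: [-179.8, 0.2, 85.5]
force: [-0.4, -0.4, 0.1]
grip_width: 0.0599
```

```bash
python3 -c "
from fit import *
c=shot('wrist'); pose(c,-.2,-.09)
go(.564,-.011,.010,85.5)"
```

```text
17672 app-frame rect ((-0.01386047899723053, -0.1451161801815033), (0.12645001709461212, 0.0623202919960022), 0.003824502695351839) top 0.0591 world [0.569  0.0489 0.0371]
12.75 [0.5668 0.0152 0.0107] [-1.7982e+02  1.5000e-01  8.5590e+01] F [-0.24  1.19  0.05] -> shift [-0.0263 -0.0007  0.0008] turn 0.0015
```

Request:
servo_tool:
  plan:
    - [[0.06, 0.004, 0, 0, 0], [0.06, 0.008, 0, 0, 0], [0.06, 0.012, 0, 0, 0], [0.06, 0.016, 0, 0, 0], [0.06, 0.02, 0, 0, 0], [0.06, 0.024, 0, 0, 0], [0.06, 0.028, 0, 0, 0], [0.06, 0.032, 0, 0, 0], [0.06, 0.036, 0, 0, 0], [0.06, 0.04, 0, 0, 0], [0.06, 0.044, 0, 0, 0], [0.06, 0.048, 0, 0, 0]]

```text
time_s: 13.75
tool_pos: [0.5705, 0.0634, 0.0106]
tool_rot: [-179.8, 0.2, 85.6]
force: [-0.3, 0.4, 0.5]
grip_width: 0.0599
```

```bash
python3 -c "
from fit import *
c=shot('wrist'); save('wrist5',c['image'],1.5); pose(c,-.103,-.02,.024)
go(.564,-.011,.010,85.5)"
```

```text
15385 app-frame rect ((-0.013877518475055695, -0.0836682990193367), (0.12627576291561127, 0.03765067085623741), 0.04909484088420868) top 0.0405 world [0.5722 0.0995 0.0372]
13.8 [0.5705 0.0646 0.0107] [-1.7983e+02  1.1000e-01  8.5640e+01] F [-0.13  0.63  0.41] -> shift [-0.0759 -0.0007  0.0008] turn 0.0025
```

View pics/wrist5.png

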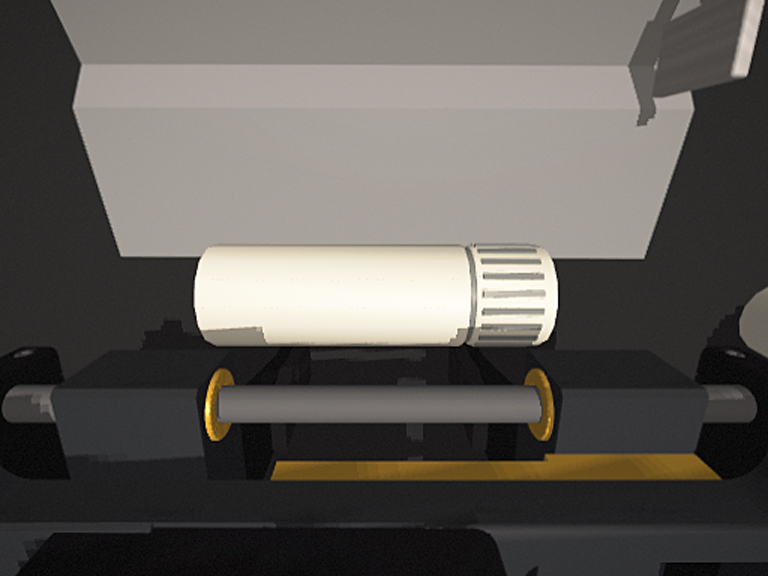

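The mailer lies straight along the slope foot: plain end (195,297), cap (557,297), both fingers behind it. Next is up the slope.

Request:
servo_tool:
  plan:
    - [[0.06, 0.004, 0, 0, 0], [0.06, 0.008, 0, 0, 0], [0.06, 0.012, 0, 0, 0], [0.06, 0.016, 0, 0, 0], [0.06, 0.02, 0, 0, 0], [0.06, 0.024, 0, 0, 0], [0.06, 0.028, 0, -0.0005, 0], [0.06, 0.032, 0, -0.001, 0], [0.06, 0.036, 0, -0.002, 0], [0.06, 0.04, 0, -0.003, 0], [0.06, 0.044, 0, -0.004, 0], [0.06, 0.048, 0, -0.005, 0]]

```text
time_s: 14.8
tool_pos: [0.5742, 0.1129, 0.0157]
tool_rot: [-179.8, 0.1, 85.6]
force: [0.6, -1.4, 1.4]
grip_width: 0.0601
```

```bash
python3 -c "
from fit import *
c=shot('wrist'); pose(c,-.058,.03,.036)
go(.5893,.1346,.019,85.5)"
```

```text
18358 app-frame rect ((0.011632762849330902, -0.027263831347227097), (0.18403556942939758, 0.06802654266357422), 16.497373580932617) top 0.0553 world [0.5853 0.1495 0.0459]
14.85 [0.5743 0.1143 0.016 ] [-1.7986e+02  3.0000e-02  8.5700e+01] F [-0.9   0.74  0.32] -> shift [ 0.0213  0.0134 -0.003 ] turn 0.0036
```

Request:
servo_tool:
  plan:
    - [[0.06, 0.003, 0, -0.001, 0], [0.06, 0.006, 0, -0.001, 0], [0.06, 0.009, 0, -0.002, 0], [0.06, 0.012, 0, -0.002, 0], [0.06, 0.014, 0, -0.003, 0], [0.06, 0.016, 0, -0.003, 0], [0.06, 0.018, 0, -0.004, 0], [0.06, 0.02, 0, -0.004, 0], [0.06, 0.022, 0, -0.004, 0], [0.06, 0.023, 0, -0.004, 0], [0.06, 0.023, 0, -0.004, 0], [0.06, 0.023, 0, -0.004, 0]]

```text
time_s: 15.85
tool_pos: [0.576, 0.1374, 0.0199]
tool_rot: [-179.9, 0.0, 85.7]
force: [0.4, -1.0, -0.7]
grip_width: 0.0602
```

```bash
python3 -c "
from fit import *
c=shot('wrist'); save('wrist6',c['image'],1.5); pose(c,-.028,.03,.036)
go(.5893,.1346,.019,85.5)"
```

```text
15666 app-frame rect ((0.00753069669008255, 0.0017183758318424225), (0.1702045351266861, 0.04359621927142143), 4.694242477416992) top 0.0468 world [0.5861 0.1811 0.0437]
15.9 [0.576  0.1372 0.0199] [-1.7985e+02  4.0000e-02  8.5700e+01] F [-0.2   0.11  0.44] -> shift [-0.0016  0.0135  0.0009] turn 0.0035
```

View pics/wrist6.png

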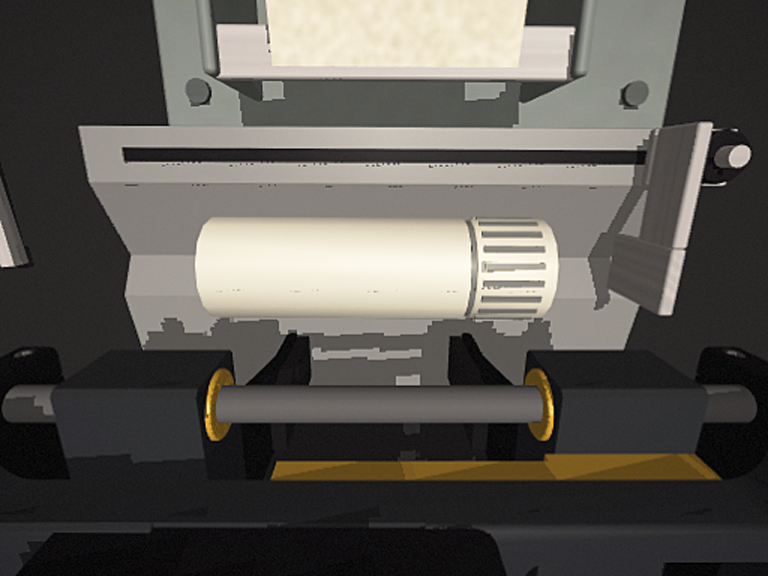

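The mailer has dropped into the V, parallel to it: plain end (195,268), cap (557,268), with a gap to the stop plate at (655,215). I'll back off, lift clear and measure the gap.

Request:
servo_tool:
  plan:
    - [[0.06, -0.01, 0, -0.002, 0], [0.06, -0.02, 0, -0.01, 0], [0.06, -0.02, 0, -0.04, 0], [0.06, -0.02, 0, -0.07, 0], [0.03, -0.02, 0, -0.1, 0], [0, -0.02, 0, -0.12, 0], [0, -0.02, 0, -0.12, 0], [0, -0.02, 0, -0.12, 0]]

```text
time_s: 16.57
tool_pos: [0.5759, 0.116, 0.1419]
tool_rot: [179.9, 0.1, 85.6]
force: [-0.2, 0.4, -1.4]
grip_width: 0.041
```

```bash
python3 -c "
from fit import *
c=shot('wrist'); save('wrist7',c['image'],1.5); fitapp(c,-.12,-.08)
Q=cloud(c); p=np.load('app.npy'); ly=(Q[...,:2]-p[:2])@[-np.sin(p[2]),np.cos(p[2])]; lx=(Q[...,:2]-p[:2])@[np.cos(p[2]),np.sin(p[2])]
m=(Q[...,2]>.026)&(Q[...,2]<.055)&(abs(ly)<.022)
a=m&(lx<.06); print('mailer',a.sum(),cv2.minAreaRect(np.c_[lx[a],ly[a]].astype(np.float32)),np.percentile(Q[a][:,2],99))
h,b=np.histogram(lx[m],np.arange(-.09,.12,.002)); print([(round(x,3),n) for x,n in zip(b,h) if x>.035])
go(.4888,.1857,.12,85.5)"
```

```text
app [ 0.5925  0.1773 -0.0802] yaw -4.59 dz 0.0003 med|r| 0.0005 4794
mailer 5426 ((-0.014078065752983093, -0.00041625648736953735), (0.12560883164405823, 0.03843347728252411), 0.11060676723718643) 0.04672292835589696
[(np.float64(0.036), np.int64(84)), (np.float64(0.038), np.int64(89)), (np.float64(0.04), np.int64(87)), (np.float64(0.042), np.int64(86)), (np.float64(0.044), np.int64(78)), (np.float64(0.046), np.int64(86)), (np.float64(0.048), np.int64(29)), (np.float64(0.05), np.int64(0)), (np.float64(0.052), np.int64(0)), (np.float64(0.054), np.int64(0)), (np.float64(0.056), np.int64(0)), (np.float64(0.058), np.int64(0)), (np.float64(0.06), np.int64(0)), (np.float64(0.062), np.int64(0)), (np.float64(0.064), np.int64(0)), (np.float64(0.066), np.int64(0)), (np.float64(0.068), np.int64(0)), (np.float64(0.07), np.int64(0)), (np.float64(0.072), np.int64(0)), (np.float64(0.074), np.int64(0)), (np.float64(0.076), np.int64(0)), (np.float64(0.078), np.int64(0)), (np.float64(0.08), np.int64(0)), (np.float64(0.082), np.int64(0)), (np.float64(0.084), np.int64(248)), (np.float64(0.086), np.int64(126)), (np.float64(0.088), np.int64(77)), (np.float64(0.09), np.int64(15)), (np.float64(0.092), np.int64(0)), (np.float64(0.094), np.int64(0)), (np.float64(0.096), np.int64(0)), (np.float64(0.098), np.int64(0)), (np.float64(0.1), np.int64(0)), (np.float64(0.102), np.int64(0)), (np.float64(0.104), np.int64(0)), (np.float64(0.106), np.int64(0)), (np.float64(0.108), np.int64(0)), (np.float64(0.11), np.int64(0)), (np.float64(0.112), np.int64(0)), (np.float64(0.114), np.int64(0)), (np.float64(0.116), np.int64(0))]
16.62 [0.5748 0.1158 0.1402] [-1.7989e+02  8.0000e-02  8.5620e+01] F [-0.83  0.64 -0.49] -> shift [ 0.0631 -0.0911  0.0203] turn 0.0021
```

View pics/wrist7.png

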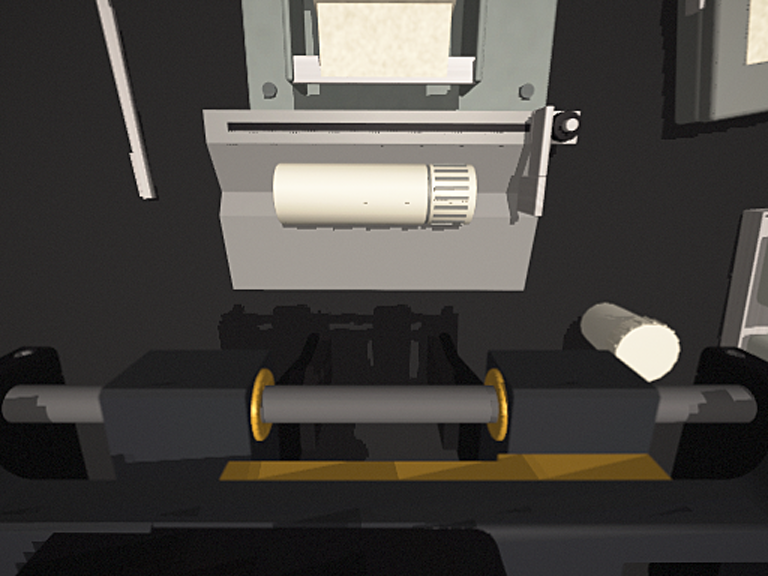

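Request:
servo_tool:
  plan:
    - [[0, 0.02, -0.03, 0, 0.002], [0, 0.04, -0.06, 0, 0.002], [0, 0.063, -0.094, 0, 0.002], [0, 0.063, -0.094, 0, 0.002], [0, 0.063, -0.094, 0, 0.002], [0, 0.063, -0.094, 0.03, 0.002], [0, 0.063, -0.094, 0.055, 0.002], [0, 0.063, -0.094, 0.07, 0.002], [0, 0.063, -0.094, 0.07, 0.002]]

```text
time_s: 17.37
tool_pos: [0.4834, 0.1829, 0.0659]
tool_rot: [-179.4, 0.2, 85.4]
force: [-0.6, 0.4, 0.1]
grip_width: 0.0004
```

```bash
python3 -c "
from m import *
o=readout.get_obs(); print(o['grip_width'])
go(.4858,.1859,.02,85.5)"
```

```text
0.00044354301094492765
17.37 [0.4834 0.1829 0.0659] [-179.44    0.25   85.39] F [-0.64  0.37  0.1 ] -> shift [0.0034 0.0026 0.0459] turn -0.0019
```

Request:
servo_tool:
  plan:
    - [[0, 0.003, 0, 0.02, -0.002], [0, 0.003, 0, 0.035, -0.002], [0, 0.003, 0, 0.044, -0.002], [0, 0.003, 0, 0.046, -0.002], [0, 0.003, 0.003, 0.046, -0.002], [0, 0.003, 0.006, 0.046, -0.002], [0, 0.003, 0.009, 0.046, -0.002], [0, 0.003, 0.012, 0.046, -0.002], [0, 0.003, 0.014, 0.046, -0.002], [0, 0.003, 0.016, 0.046, -0.002], [0, 0.003, 0.018, 0.046, -0.002], [0, 0.003, 0.02, 0.046, -0.002]]

```text
time_s: 18.37
tool_pos: [0.5034, 0.1841, 0.0198]
tool_rot: [-179.5, 0.2, 85.5]
force: [0.1, 0.3, 0.3]
grip_width: 0.0003
```

```bash
python3 -c "
from fit import *
c=shot('scene'); pose(c,-.022,.022,.036)
go(.50,.1850,.02,85.5)"
```

```text
518 app-frame rect ((-0.0010189563035964966, -0.0032546818256378174), (0.19129116833209991, 0.03729918226599693), 3.704212188720703) top 0.0561 world [0.5933 0.1733 0.0417]
18.42 [0.5038 0.184  0.0198] [-179.47    0.24   85.49] F [1.   0.28 0.06] -> shift [ 0.0007 -0.0038 -0.0001] turn -0.0001
```

Request:
servo_tool:
  plan:
    - [[0, 0, 0.002, 0, 0], [0, 0, 0.004, 0, 0], [0, 0, 0.006, 0, 0], [0, 0, 0.008, 0, 0], [0, 0, 0.01, 0, 0], [0, 0, 0.012, 0, 0], [0, 0, 0.014, 0, 0], [0, 0, 0.016, 0, 0], [0, 0, 0.018, 0, 0], [0, 0, 0.02, 0, 0], [0, 0, 0.022, 0, 0], [0, 0, 0.024, 0, 0]]

```text
time_s: 19.42
tool_pos: [0.5278, 0.1821, 0.0196]
tool_rot: [-179.5, 0.2, 85.5]
force: [-1.2, 0.9, 0.8]
grip_width: 0.0002
```

```bash
python3 -c "
from fit import *
c=shot('scene')
s=c; uv=w2px(c,[[.5925,.1776,.04]])[0]; u,v=map(int,uv); print(uv)
save('scene2',c['image'][v-60:v+60,u-80:u+80],5)
go(.53,.1820,.02,85.5)"
```

```text
[305.34493285 166.76262573]
19.47 [0.5283 0.182  0.0197] [-179.5     0.23   85.47] F [-0.01 -0.13  0.83] -> shift [ 0.0001  0.0016 -0.0003] turn -0.0005
```

View pics/scene2.png

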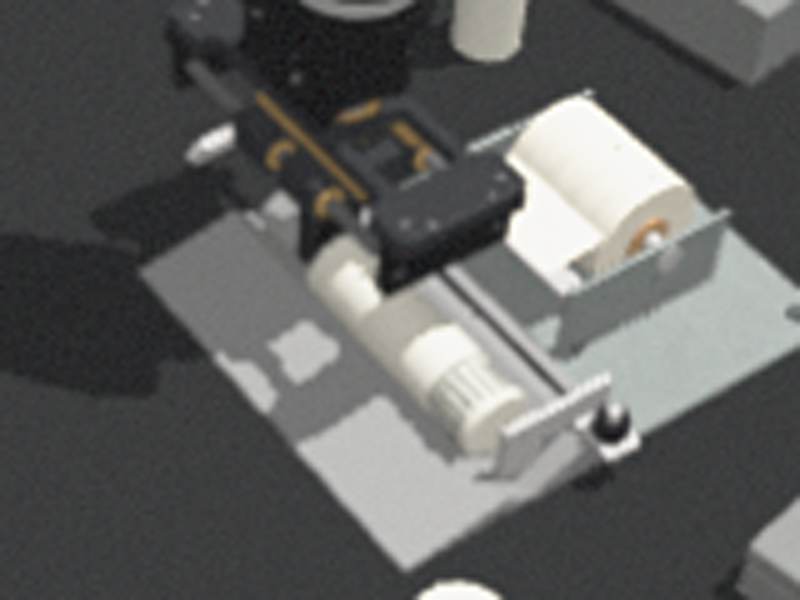

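The mailer lies in the V with its cap (485,415) just short of the stop plate (545,425), a few mm left. I'll creep on.

Request:
servo_tool:
  plan:
    - [[0, 0, 0.001, 0, 0], [0, 0, 0.002, 0, 0], [0, 0, 0.003, 0, 0], [0, 0, 0.004, 0, 0], [0, 0, 0.005, 0, 0], [0, 0, 0.006, 0, 0], [0, 0, 0.0065, 0, 0], [0, 0, 0.0065, 0, 0]]

```text
time_s: 20.13
tool_pos: [0.535, 0.1815, 0.0196]
tool_rot: [-179.5, 0.2, 85.5]
force: [-1.6, -0.4, 0.5]
grip_width: 0.0007
```

Request:
servo_tool:
  plan:
    - [[0, 0, 0.0005, 0, 0], [0, 0, 0.001, 0, 0], [0, 0, 0.001, 0, 0]]

```text
time_s: 20.38
tool_pos: [0.5361, 0.1814, 0.0196]
tool_rot: [-179.5, 0.2, 85.5]
force: [-1.0, -0.2, 0.8]
grip_width: 0.0006
```

Request:
servo_tool:
  plan:
    - [[0, 0, 0.0005, 0, 0], [0, 0, 0.001, 0, 0], [0, 0, 0.001, 0, 0]]

```text
time_s: 20.63
tool_pos: [0.5372, 0.1813, 0.0196]
tool_rot: [-179.5, 0.2, 85.5]
force: [-0.9, -0.4, 0.3]
grip_width: 0.0003
```

Request:
servo_tool:
  plan:
    - [[0, 0, 0.0005, 0, 0], [0, 0, 0.001, 0, 0], [0, 0, 0.001, 0, 0]]

```text
time_s: 20.88
tool_pos: [0.5384, 0.1813, 0.0196]
tool_rot: [-179.5, 0.2, 85.5]
force: [0.2, 0.4, -0.0]
grip_width: 0.0006
```

Request:
servo_tool:
  plan:
    - [[0, 0, 0.0005, 0, 0], [0, 0, 0.001, 0, 0], [0, 0, 0.001, 0, 0]]

```text
time_s: 21.13
tool_pos: [0.5395, 0.1811, 0.0197]
tool_rot: [-179.5, 0.2, 85.5]
force: [-1.2, -0.2, 0.1]
grip_width: 0.0007
```

```bash
python3 -c "
from fit import *
c=shot('scene'); u,v=305,167
Q=cloud(c); p=np.load('app.npy'); ly=(Q[...,:2]-p[:2])@[-np.sin(p[2]),np.cos(p[2])]; lx=(Q[...,:2]-p[:2])@[np.cos(p[2]),np.sin(p[2])]
m=(Q[...,2]>.028)&(Q[...,2]<.055)&(abs(ly)<.022)&(lx>0); h,b=np.histogram(lx[m],np.arange(.05,.1,.002)); print([(round(float(x),3),int(n)) for x,n in zip(b,h)])
save('scene3',c['image'][v-25:v+45,u-30:u+60],8)
go(.53,.1820,.02,85.5)"
```

```text
[(0.05, 7), (0.052, 13), (0.054, 12), (0.056, 12), (0.058, 6), (0.06, 11), (0.062, 5), (0.064, 14), (0.066, 13), (0.068, 8), (0.07, 12), (0.072, 10), (0.074, 13), (0.076, 9), (0.078, 12), (0.08, 14), (0.082, 17), (0.084, 11), (0.086, 7), (0.088, 10), (0.09, 38), (0.092, 27), (0.094, 0), (0.096, 0)]
21.18 [0.5395 0.1811 0.0197] [-179.54    0.21   85.46] F [-1.19 -0.09  0.73] -> shift [ 0.0001 -0.0096 -0.0003] turn -0.0008
```

View pics/scene3.png

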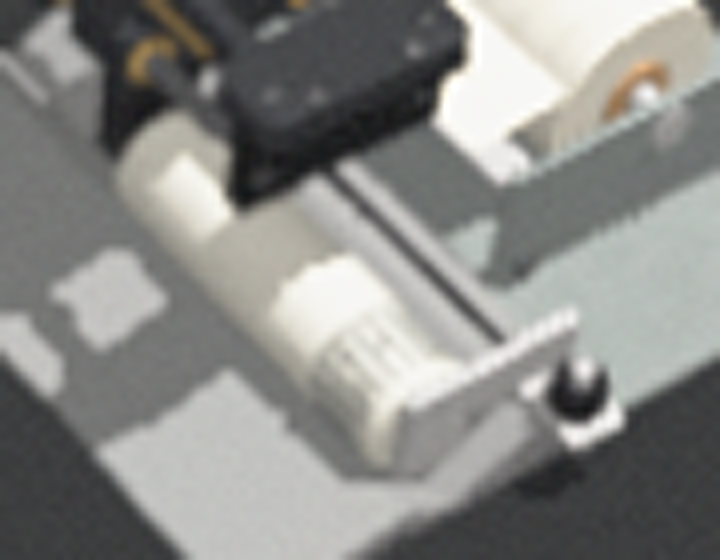

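No clear contact yet: the cap is visually at or nearly at the plate, and the thumbscrew is unmoved at (347,190) full-image. I'll take single small steps and watch the force.

Request:
servo_tool:
  plan:
    - [[0, 0, 0.0007, 0, 0], [0, 0, 0.0007, 0, 0], [0, 0, 0.0007, 0, 0]]

```text
time_s: 21.43
tool_pos: [0.5403, 0.1811, 0.0196]
tool_rot: [-179.5, 0.2, 85.5]
force: [-0.9, 0.8, 1.1]
grip_width: 0.0002
```

```bash
cat > chk.py <<'E'
from fit import *
# mean force over camera ticks and stop shift versus the first scene image (template match on thumbscrew)
f=[]; 
for i in range(4): c=read_camera('scene'); o=readout.get_obs(); f.append(o['force'])
import os
p=np.load('app.npy'); ex=np.array([np.cos(p[2]),np.sin(p[2])])
d=o['tool_pos'][:2]-p[:2]; print('t',round(o['time_s'],2),'tcp lx',(d@ex).round(4),'mean F',np.mean(f,0).round(2),'along',(np.mean(f,0)[:2]@ex).round(2))
E
python3 chk.py
```

```text
t 21.63 tcp lx -0.0523 mean F [-1.01  0.33  0.44] along -1.03
```

Request:
servo_tool:
  plan:
    - [[0, 0, 0.0007, 0, 0], [0, 0, 0.0007, 0, 0], [0, 0, 0.0007, 0, 0]]

```text
time_s: 21.88
tool_pos: [0.541, 0.181, 0.0197]
tool_rot: [-179.6, 0.2, 85.5]
force: [-0.7, 0.3, 0.4]
grip_width: 0.0005
```

```bash
python3 chk.py
```

```text
t 22.08 tcp lx -0.0515 mean F [-0.92 -0.17  0.48] along -0.9
```

Request:
servo_tool:
  plan:
    - [[0, 0, 0.0007, 0, 0], [0, 0, 0.0007, 0, 0], [0, 0, 0.0007, 0, 0]]

```text
time_s: 22.33
tool_pos: [0.5415, 0.181, 0.0196]
tool_rot: [-179.5, 0.2, 85.5]
force: [-2.2, 0.3, 1.1]
grip_width: 0.0004
```

Request:
servo_tool:
  plan:
    - [[0, 0, 0.0007, 0, 0], [0, 0, 0.0007, 0, 0], [0, 0, 0.0007, 0, 0]]

```text
time_s: 22.58
tool_pos: [0.5416, 0.181, 0.0195]
tool_rot: [-179.5, 0.2, 85.5]
force: [-4.3, -0.8, 2.8]
grip_width: 0.0006
```

```bash
python3 chk.py
```

```text
t 22.78 tcp lx -0.051 mean F [-5.04 -0.13  3.3 ] along -5.02
```

Contact: the force rose to 5 N and the TCP stalled. Now I'll withdraw backwards, lift and verify.

Request:
servo_tool:
  plan:
    - [[0, 0, -0.003, 0, 0], [0, 0, -0.01, 0, 0], [0, 0, -0.025, 0, 0], [0, 0, -0.035, -0.01, 0], [0, 0, -0.035, -0.04, 0], [0, 0, -0.035, -0.08, 0], [0, -0.02, -0.035, -0.12, 0], [0, -0.05, -0.02, -0.12, 0], [0, -0.065, 0.01, -0.12, 0], [0, -0.065, 0.03, -0.12, 0], [0, -0.065, 0.03, -0.12, 0], [0, -0.065, 0.03, -0.12, 0]]

```text
time_s: 23.78
tool_pos: [0.5681, 0.1138, 0.1393]
tool_rot: [-179.5, 0.2, 85.4]
force: [-0.8, 0.5, -0.9]
grip_width: 0.0004
```

```bash
python3 -c "
from fit import *
def look(n):
    c=shot(n); Q=cloud(c); p=np.load('app.npy'); ly=(Q[...,:2]-p[:2])@[-np.sin(p[2]),np.cos(p[2])]; lx=(Q[...,:2]-p[:2])@[np.cos(p[2]),np.sin(p[2])]
    m=(Q[...,2]>.028)&(Q[...,2]<.055)&(abs(ly)<.022)
    a=m&(lx<.082); print(n,cv2.minAreaRect(np.c_[lx[a],ly[a]].astype(np.float32)),'top',np.percentile(Q[a][:,2],99).round(4))
    h,b=np.histogram(lx[m],np.arange(.074,.1,.001)); print(h); print('x min pct',np.percentile(lx[a],[0,.5,99.5,100]).round(4)); return c
c=look('wrist'); save('wrist8',c['image'][60:220,120:400],2.8)
go(.5,.1,.2,85.5)"
```

```text
wrist ((0.02079441398382187, -9.299255907535553e-05), (0.12237691879272461, 0.03849321976304054), 0.024094868451356888) top 0.0467
[ 46  35  52  46  51  44  39  41  44  40  42 105  64  46  43  43  15   0
   0   0   0   0   0   0   0   0]
x min pct [-0.0404 -0.0396  0.0814  0.082 ]
23.83 [0.5671 0.1146 0.1392] [-179.45    0.2    85.48] F [-0.57  1.08 -0.45] -> shift [-0.0201 -0.0664 -0.0601] turn -0.0003
```

View pics/wrist8.png

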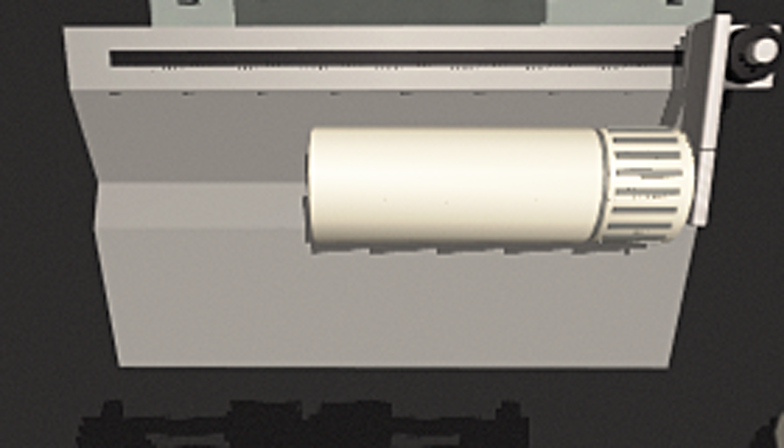

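The cap (690,185) rests against the plate and the mailer is seated straight. The plain end is at -40.4 mm, which puts the cap at +85.6 mm. The stop face still reads about 85 mm. I'm handing in.

```bash
python3 -c "
from cell import env
env.sign_off()"
```

```text
the job is handed in; nothing more can be done
```

The mailer lies seated in the V with its capped end against the end stop, and I handed the job in at about 24 s. No verdict was reported.

**What I did:** I rolled it across the bench and up the slope by pushing with both fingertips until it dropped into the V. Then I slid it lengthwise with closed fingertips until the force rose to about 5 N and the fingers stopped moving. After that I withdrew the arm.

**Pinch on the bench:** The first push rolled the mailer but did not turn it, leaving it about 5° off the V's direction. I pinched it lightly (3–4 N) on the bench, without lifting it, and twisted it square. The first twist reached only about half way, so I did it a second time. This is a small departure from pure rolling.

**Last checks, from the wrist camera:**

| Check | Measured | Limit |
|---|---|---|
| Sideways from the V's middle | 0.1 mm | 4 mm |
| Angle to the V's direction | 0.02° (0.0004 rad) | 0.05 rad |
| Axis height, from the mailer's top | about 26.7 mm | 23–29 mm |
| Capped end | 85.6 mm along the V | within 4 mm of the stop |
| Stop face | about 85 mm; about 84 mm before the slide | 4 mm of shift |

- **Rolling:** I did not measure the half turn directly; it follows from about 108 mm of travel on the bench.
- **Stop position:** The stop readings differ by about 1 mm, which is within camera error.
- **Other objects:** I did not re-measure them at the end, but no contact with them was seen.

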